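Hold a stiffening bar under a stone vanity top's basin cutout

ROBOT

A 6-joint arm with a two-finger parallel gripper is mounted at the origin on the work surface. World frame = base frame: x ahead of the robot, y to its left, z up, the work surface at z = 0. Lengths are in m, angles in rad, forces in N, time in s.
With the tool pointing down it reaches from about 0.35 to 0.775 m from the base axis. Payload 7.3 kg.
Tool frame: the origin (TCP) lies at the very end of the fingers, on their centre line; the grasp point (between the pads) lies 19 mm behind it; z points along the fingers, y is the line along which they close (so a half turn about z gives the same grasp; the last joint's range is limited). The gripper opens to 92 mm and grips with 3 to 60 N. Pads are 19 mm wide; open, the fingers measure 130 mm over their backs; the gripper's body (75 mm by 190 mm) begins 47 mm behind the grasp point.
Start: joints at [-1.333, 0.342, 1.524, -0, 1.275, -0.146], TCP at [0.197, -0.487, 0.198] pointing down, gripper open.
Joint ranges: [-2.53, 2.53], [-0.77, 2.02], [0.04, 2.7], [-1, 4.14], [0.28, 2.66], [-3.11, 3.11]. Speed limits (rad/s): [2.57, 2.57, 3.14, 3.14, 3.14, 3.14].

INTERFACE

Orientations are given as a rotation vector (axis times angle).
In Python, from workcell import * gives the robot as it stands.
- The arm moves only by the tool servo_tool, never from a script. Its argument "deltas" is a list that holds one entry, the list of rows, each a list of 7 numbers: the shift along the tool's x, y, z in m, then the turn, a rotation vector about the tool's x, y, z in rad, then the opening, from 0 (shut) to 1 (fully open). In form: [[[dx, dy, dz, rx, ry, rz, claw], ...]]. A call has 1 to 10 rows; each row is the pose to reach, as a shift and turn from the pose commanded when the call began, along the tool's axes at that moment; what a row does not reach only later rows make up. A row lasts 1/10 s, in which the tool goes at most 50 mm and 8.59 degrees, less where a joint would pass 70% of its speed; a pose out of reach is approached as far as the arm can. A call with a gripper value outside its range is refused whole. The fingers move at their own pace and stop on an object; "newtons" is the grip in N (left out, the last holds). Time passes only in rows, so rows that repeat a pose let the fingers close. It gives the time, the measured TCP pose, the force, the opening and the grip force at its end, in the units of the state.
- get_state(): the state, without advancing time (a new reading comes with each control period).
- read_camera(name): name is "scene" or "side" or "wrist"; returns a dict with "img" (420x560x3 uint8, red, green, blue), "range_z" (420x560 float32, m along the optical axis (not along the pixel's ray), 0 where there is no reading), "fx", "fy", "cx", "cy" (pixels), "origin" and "orientation" of the camera in the world. Camera axes: x right, y down, z forward; pixel columns grow to the right and rows downward; lengths in m; the calibration is good to about 2 mm. The wrist camera is an equidistant fisheye: a pixel r from the principal point sees the ray r / f radians off the axis. A picture is of the moment at which its call begins.
- close_job(): hands the job in; it is judged then, once.
The state is a dict: "time_s": time; "qpos": joint angles; "dq": joint speeds; "effort": joint torques, N m; "tool_pos": TCP position; "tool_rot": TCP orientation; "wrist_force": force on the tool from outside, world axes, zero at the start; "ft_torque": the same for the moment, N m; "grip_width": finger opening in m; "gripper_force": force on a finger pad.
Only numpy, scipy, OpenCV 4.12 (cv2) and the standard library are available. Lean on these libraries where they do the work, as an engineer would, in place of code of your own. Each camera call takes 0.05 s, during which the arm holds its last target. There are 200 camera calls.

TASK

Before this stone vanity top is moved, its basin cutout needs the aluminium stiffening bar clamped underneath: pick up the bar lying on the stone, tilt it and feed it end first down through the cutout, then level it beneath the stone so that it spans the long way of the cutout along its middle, with both ends well under the stone. Finish while still holding it there, rubber pads up, level and steady a centimetre or two below the underside and touching neither stone, timber nor bench, ready for the fitter's clamps. Do not knock the stone, and leave the polishing pad and the small rubbing stone where they lie.

Things in the scene. Friction and masses are not known exactly. Their poses are not given: they have to be found in the camera images.
- cutout (a point): Centre of the see-through basin cutout in the stone, at the height of the stone's underside (75 mm above the bench; the stone's upper face is 20 mm above this point). The cutout is 220 mm along x and 240 mm along y (its long way), corners rounded to 40 mm. Axes: x across the slab's depth, y along its length, z up; always level.
- bar_center (a point): Centre of the stiffening bar: straight aluminium box section, 320 mm long (its x), 20 mm wide (y), 30 mm high (z), about 0.35 kg, black end caps, a black rubber pad near each end of its upper (+z) face. It starts flat on the stone, rubber up, left or right of the cutout, roughly across the slab's depth, this point 15 mm above the stone. It is longer than the cutout's diagonal.
- bar_end_a (a point): Centre of the bar's end face at its +x end, 160 mm from bar_center.
- bar_end_b (a point): Centre of the bar's end face at its -x end, 160 mm from bar_center.
- vanity: Dark polished stone top, 400 mm (x) by 600 mm (y), 20 mm thick, cutout in its centre, lying on a closed four-sided timber frame (bearers 45 mm wide, 75 mm high, flush with the slab's edges); all fixed. Hollow below: 310 x 510 mm, 75 mm high over the bench, entered only through the cutout. Origin on the bench 75 mm below point cutout, same axes.
- pad: Polishing pad on its round backer, 100 mm across, 26 mm high, lying loose on the stone on the other side of the cutout from the bar. Origin at the centre of its underside. Leave alone.
- stone: Small grey hand rubbing stone, 50 mm (its x) by 90 mm (y), 25 mm high, lying loose on the stone top on the far side of the cutout. Origin at the centre of its underside. Leave alone.

How it is judged:
On the way:
1. the bar goes through on the slant: one end below and under the stone beside the cutout, the other still above the slab (((z of bar_end_a in the frame of cutout below -0.008 m and z of bar_end_b in the frame of cutout above 0.02 m and (y of bar_end_a in the frame of cutout above 0.12 m or y of bar_end_a in the frame of cutout below -0.12 m)) or (z of bar_end_b in the frame of cutout below -0.008 m and z of bar_end_a in the frame of cutout above 0.02 m and (y of bar_end_b in the frame of cutout above 0.12 m or y of bar_end_b in the frame of cutout below -0.12 m)))), for 0.1 s.
At the end, for the whole second after the job is handed in: Bar gripped, still, under the slab: each end 20 mm or more past its edge of the cutout the long way and within 30 mm of the cutout's middle line, its top about 1 to 37 mm below the underside, level and rubber up within 7 degrees, touching no stone, timber or bench (((y of bar_end_a in the frame of cutout above 0.14 m and y of bar_end_b in the frame of cutout below -0.14 m) or (y of bar_end_b in the frame of cutout above 0.14 m and y of bar_end_a in the frame of cutout below -0.14 m)) and x of bar_end_a in the frame of cutout between -0.03 and 0.03 m and z of bar_end_a in the frame of cutout between -0.052 and -0.016 m and x of bar_end_b in the frame of cutout between -0.03 and 0.03 m and z of bar_end_b in the frame of cutout between -0.052 and -0.016 m and angle between bar_center's own z axis and vertical below 0.12 rad and contact force between bar and vanity below 0.5 N and contact force between bar and the fingers above 1 N and linear speed of bar below 0.02 m/s); the arm keeps its last pose, push and grip.
It fails at once if the bar, once picked up, is knocked or pressed hard against the stone or its frame (over 30 N) (contact force between bar and vanity above 30 N and distance of bar_center from where it was at the start of the episode above 0.03 m).
It fails at once if the robot knocks or presses hard on the stone or its frame (over 40 N) (contact force between any of the arm, the fingers and vanity above 40 N).
It fails at once if the pad is disturbed (moved over 20 mm) (distance of pad from where it was at the start of the episode above 0.02 m).
It fails at once if the rubbing stone is disturbed (moved over 20 mm) (distance of stone from where it was at the start of the episode above 0.02 m).
It also fails if it takes over 45 s, if anything falls off the work surface, if the arm or the gripper's body presses on something with over 40 N, if the wrist force passes 120 N, or if a joint passes its speed limit or range.

## Working session

There is one attempt and no reset: what is moved stays moved. The work goes in short steps, Python scripts to look and compute and a tool call to move; the robot and the scene stay as the last step left them, time stands still between calls to the robot, and variables do not carry over. Pictures are saved under pics/ and viewed, at most 10 in all, crops included, and the job is handed in when it is done.

Besides the shell and the picture viewer there is one more tool, called after ">>>" as name(argument=value, ...) on one line, values as JSON. servo_tool: Moves the arm, as the interface text tells. Its arguments: {"type":"object","properties":{"deltas":{"type":"array"},"newtons":{"type":"number"}},"required":["deltas"]}

```bash
mkdir -p pics; python3 - <<'E'
from workcell import *
import numpy as np,cv2,pickle
s=get_state();print(s)
d={}
for n in("scene","side"):
    c=read_camera(n);d[n]=c
    print(n,c["fx"],c["fy"],c["cx"],c["cy"],c["origin"],c["orientation"])
    cv2.imwrite(f"pics/{n}0.png",c["img"][:,:,::-1])
pickle.dump(d,open("c0.pkl","wb"))
E
```

```text
{'time_s': 0.0, 'qpos': array([-1.33299006e+00,  3.42711371e-01,  1.52502775e+00,  1.90664355e-05,
        1.27541005e+00, -1.45986546e-01]), 'dq': array([-0.00041306,  0.00072328, -0.00139814, -0.00013613, -0.00028106,
       -0.00154378]), 'effort': array([ 3.84647910e-05, -4.31238055e+01, -2.44224715e+01,  7.17138383e-02,
        5.57273731e-02, -1.25656666e-04]), 'tool_pos': array([ 0.19650476, -0.48634225,  0.19744715]), 'tool_rot': array([-3.08240107e+00, -5.98861878e-01,  8.35526111e-05]), 'wrist_force': array([-0.55096003, -0.3621295 ,  0.61099006]), 'ft_torque': array([ 0.05445831, -0.0192499 ,  0.02841969]), 'gripper_force': 0.0, 'grip_width': 0.09157560233732102}
scene 385.65808007445406 385.65808007445406 275.36731591668143 208.7770913780536 [ 1.08801591 -0.14530466  0.62967939] [-1.94372458 -1.43450826  0.60149167]
side 485.2223898625727 485.2223898625727 280.77682374952343 218.5157302392314 [0.4063851  0.50779809 0.74975115] [-0.41391992  2.88613306 -0.95994732]
```

View pics/scene0.png

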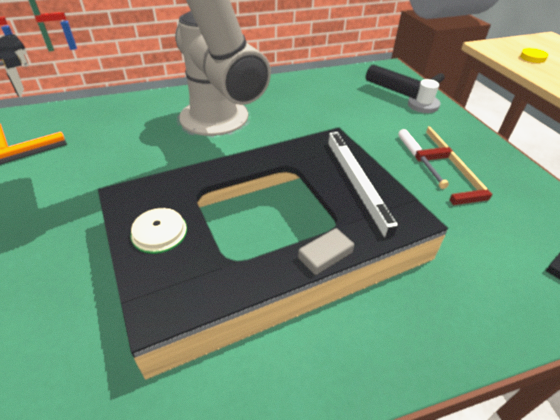

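View pics/side0.png

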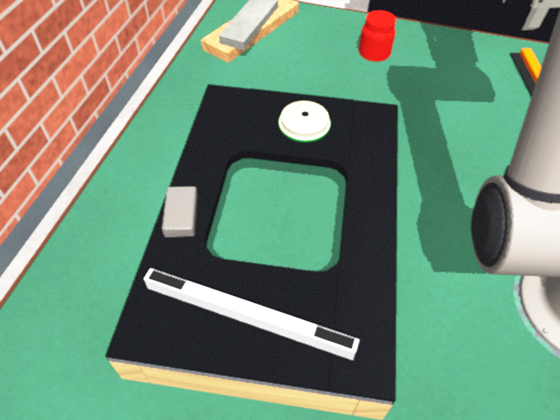

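The scene view shows the slab with the bar to the right (330,135 to 390,230), the pad at (158,228) and the rubbing stone at (327,250). In the side view the bar runs (150,280)–(355,345), the cutout is around (278,215), the pad (305,120) and the rubbing stone (180,210).

```bash
cat > h.py <<'E'
import numpy as np,cv2
from scipy.spatial.transform import Rotation as R
def cloud(c):
    h,w=c["range_z"].shape;u,v=np.meshgrid(np.arange(w),np.arange(h));z=c["range_z"]
    p=np.stack([(u-c["cx"])/c["fx"]*z,(v-c["cy"])/c["fy"]*z,z],-1)
    return p@R.from_rotvec(c["orientation"]).as_matrix().T+c["origin"]
def onplane(c,uv,zp):
    uv=np.asarray(uv,float).reshape(-1,2)
    d=np.c_[(uv[:,0]-c["cx"])/c["fx"],(uv[:,1]-c["cy"])/c["fy"],np.ones(len(uv))]@R.from_rotvec(c["orientation"]).as_matrix().T
    return c["origin"]+d*((zp-c["origin"][2])/d[:,2])[:,None]
def biggest(m,ext=cv2.RETR_EXTERNAL):
    return max(cv2.findContours(m.astype(np.uint8),ext,cv2.CHAIN_APPROX_NONE)[0],key=cv2.contourArea)
def rect(c,cnt,zp):
    q=onplane(c,cnt.reshape(-1,2),zp)[:,:2];r=cv2.minAreaRect((q*1000).astype(np.float32))
    return r,cv2.boxPoints(r).round(0).tolist()
E
python3 - <<'E'
import pickle,numpy as np,cv2
from h import *
d=pickle.load(open("c0.pkl","rb"))
for n,c in d.items():
    p=cloud(c);z=p[...,2];im=c["img"].astype(int)
    near=(p[...,0]>.1)&(p[...,0]<.9)&(abs(p[...,1])<.45)&(c["range_z"]>0)
    top=near&(z>.083)&(z<.15)
    k=np.ones((3,3),np.uint8)
    sl=cv2.morphologyEx(top.astype(np.uint8),cv2.MORPH_OPEN,k)
    ct=biggest(sl);print(n,"slab",rect(c,ct,.095))
    # hole: low pixels within slab contour
    m=np.zeros_like(sl);cv2.drawContours(m,[ct],-1,1,-1)
    hole=(m>0)&(sl==0);print(" hole",rect(c,biggest(hole),.095))
    print(" z slab med",np.median(z[top&(im.sum(-1)<120)]))
    hi=near&(z>.108)&(z<.16)
    cn,_=cv2.findContours(hi.astype(np.uint8),cv2.RETR_EXTERNAL,cv2.CHAIN_APPROX_NONE)
    for q in cn:
        if cv2.contourArea(q)<80: continue
        mm=np.zeros_like(sl);cv2.drawContours(mm,[q],-1,1,-1);zz=np.percentile(z[mm>0],[20,80])
        zt=np.percentile(z[mm>0],85)
        t=(mm>0)&(z>zt-.006)
        print(" obj",zz.round(3),rect(c,biggest(t),zt))
E
```

```text
scene slab (((546.566650390625, 9.991241455078125), (406.29071044921875, 599.3590698242188), 7.6117072105407715), [[306.0, 280.0], [385.0, -314.0], [788.0, -260.0], [708.0, 334.0]])
 hole (((545.1506958007812, 6.4429473876953125), (216.51356506347656, 234.6007843017578), 7.210330009460449), [[423.0, 109.0], [452.0, -124.0], [667.0, -96.0], [638.0, 136.0]])
 z slab med 0.08983879766648001
 obj [0.118 0.12 ] (((697.3928833007812, 76.02526092529297), (51.31161880493164, 91.09879302978516), 18.590316772460938), [[659.0, 111.0], [688.0, 25.0], [736.0, 41.0], [707.0, 127.0]])
 obj [0.116 0.12 ] (((558.337890625, -199.38133239746094), (87.37274169921875, 88.51641845703125), 73.14202880859375), [[503.0, -228.0], [588.0, -254.0], [613.0, -170.0], [529.0, -145.0]])
 obj [0.117 0.125] (((531.140625, 218.09854125976562), (24.15067481994629, 324.9505920410156), 86.06049346923828), [[368.0, 217.0], [692.0, 195.0], [694.0, 219.0], [370.0, 241.0]])
side slab (((541.027099609375, 11.930633544921875), (400.7389221191406, 605.5105590820312), 7.533834457397461), [[303.0, 286.0], [382.0, -314.0], [779.0, -262.0], [700.0, 338.0]])
 hole (((536.7201538085938, 15.169097900390625), (222.19290161132812, 232.73928833007812), 7.793656349182129), [[411.0, 115.0], [442.0, -115.0], [663.0, -85.0], [631.0, 146.0]])
 z slab med 0.0956093377942615
 obj [0.121 0.126] (((527.1268920898438, 224.29901123046875), (22.130353927612305, 320.4435729980469), 86.01311492919922), [[367.0, 224.0], [686.0, 202.0], [688.0, 224.0], [368.0, 246.0]])
 obj [0.119 0.121] (((690.6743774414062, 82.15367889404297), (49.77606964111328, 92.46527099609375), 18.864574432373047), [[652.0, 118.0], [682.0, 30.0], [729.0, 46.0], [699.0, 134.0]])
 obj [0.117 0.122] (((549.908447265625, -192.15277099609375), (88.51766967773438, 87.76396179199219), 17.02048683166504), [[495.0, -163.0], [520.0, -247.0], [605.0, -221.0], [579.0, -137.0]])
```

```bash
cat > plan.py <<'E'
import numpy as np,heapq,itertools,sys
# plane y-z, mm, cutout frame; bar dir low end +y; g = grip offset from centre towards the high end; h = grasp point above bar centre line
def outline(x0,x1,z0,z1,n=8):
    X=np.arange(x0,x1+1e-6,n);Z=np.arange(z0,z1+1e-6,n/2)
    return np.vstack([np.c_[X,0*X+z0],np.c_[X,0*X+z1],np.c_[0*Z+x0,Z],np.c_[0*Z+x1,Z]])
boxes=[(120,400,0,20),(-400,-120,0,20),(255,400,-80,0),(-400,-255,-80,0),(-500,500,-200,-75)]
def sd(P):
    m=1e9
    for a,b,c,d in boxes:
        q=np.abs(P-[(a+b)/2,(c+d)/2])-[(b-a)/2,(d-c)/2]
        m=np.minimum(m,np.hypot(*np.maximum(q,0).T)+np.minimum(q.max(1),0))
    return m.min()
def run(g,h,cl,Y=np.arange(-100,161,5),Z=np.arange(-60,161,5),T=np.arange(0,52,3)):
    bar=outline(-160,160,-15,15);tool=np.vstack([outline(-g-12,-g+12,h-19,h+47),outline(-g-40,-g+40,h+47,h+180)])
    S=np.vstack([bar,tool])
    C=np.zeros((len(Y),len(Z),len(T)))
    for k,t in enumerate(np.radians(T)):
        P=S@np.array([[np.cos(t),-np.sin(t)],[np.sin(t),np.cos(t)]])
        for i,y in enumerate(Y):
            for j,z in enumerate(Z):C[i,j,k]=sd(P+[y,z])
    i0=np.argmin(abs(Y)),np.argmin(abs(Z+30)),0
    # widest path from final to any cell with z max
    best={i0:C[i0]};D={};pq=[(-C[i0],0,i0,None)];
    while pq:
        c,l,s,par=heapq.heappop(pq)
        if s in D:continue
        D[s]=par
        if s[1]==len(Z)-1:
            path=[];q=s
            while q is not None:path.append((Y[q[0]],Z[q[1]],T[q[2]],round(C[q],1)));q=D[q]
            return -c,path
        for d in itertools.product((-1,0,1),repeat=3):
            n=tuple(np.add(s,d))
            if min(n)<0 or any(a>=b for a,b in zip(n,C.shape)) or n in D:continue
            heapq.heappush(pq,(max(c,-min(C[n],cl)),l+np.linalg.norm(d),n,s))
    return None
if __name__=="__main__":
    for tm in (30,42,52):
        for g in(0,25,40,60):
            r=run(g,9,10.,T=np.arange(0,tm,3));print(tm,g,r and r[0])
    r=run(40,9,10.);print(r[0]);print(*r[1],sep="\n")
E
time python3 plan.py; python3 - <<'E'
from workcell import *
from h import *
import cv2
c=read_camera("wrist");s=get_state()
T=R.from_rotvec(s["tool_rot"]);print("cam in tool",T.inv().apply(c["origin"]-s["tool_pos"]),(T.inv()*R.from_rotvec(c["orientation"])).as_matrix().round(2).tolist(),c["fx"])
E
```

```text
30 0 8.203742235633058
30 25 8.203742235633058
30 40 8.203742235633058
30 60 8.203742235633058
42 0 8.203742235633058
42 25 8.203742235633058
42 40 8.203742235633058
42 60 8.203742235633058
52 0 8.203742235633058
52 25 8.203742235633058
52 40 8.203742235633058
52 60 8.203742235633058
8.203742235633058
(np.int64(-15), np.int64(160), np.int64(45), np.float64(34.5))
(np.int64(-15), np.int64(155), np.int64(45), np.float64(30.9))
(np.int64(-15), np.int64(150), np.int64(45), np.float64(27.4))
(np.int64(-15), np.int64(145), np.int64(45), np.float64(23.9))
(np.int64(-15), np.int64(140), np.int64(45), np.float64(20.4))
(np.int64(-15), np.int64(135), np.int64(45), np.float64(16.8))
(np.int64(-15), np.int64(130), np.int64(45), np.float64(13.5))
(np.int64(-15), np.int64(125), np.int64(45), np.float64(11.5))
(np.int64(-15), np.int64(120), np.int64(45), np.float64(11.3))
(np.int64(-15), np.int64(115), np.int64(45), np.float64(11.3))
(np.int64(-15), np.int64(110), np.int64(45), np.float64(11.3))
(np.int64(-15), np.int64(105), np.int64(45), np.float64(11.3))
(np.int64(-15), np.int64(100), np.int64(4
[... 1748 characters left out ...]
t64(-30), np.int64(0), np.float64(15.0))
(np.int64(35), np.int64(-30), np.int64(0), np.float64(15.0))
(np.int64(30), np.int64(-30), np.int64(0), np.float64(15.0))
(np.int64(25), np.int64(-30), np.int64(0), np.float64(15.0))
(np.int64(20), np.int64(-30), np.int64(0), np.float64(15.0))
(np.int64(15), np.int64(-30), np.int64(0), np.float64(15.0))
(np.int64(10), np.int64(-30), np.int64(0), np.float64(15.0))
(np.int64(5), np.int64(-30), np.int64(0), np.float64(15.0))
(np.int64(0), np.int64(-30), np.int64(0), np.float64(15.0))
cam in tool [ 0.07337541  0.00119269 -0.18591319] [[-0.0, -0.96, -0.27], [1.0, -0.0, -0.0], [0.0, -0.27, 0.96]] 325.19226210127806
real	2m34.841s
user	2m34.590s
sys	0m0.164s
```

```bash
cat >> h.py <<'E'
def pose(yaw_x_deg,tilt_deg=0):
    "tool down, tool x heading yaw_x_deg, then tool x tipped down by tilt"
    a=np.radians(yaw_x_deg);x=np.array([np.cos(a),np.sin(a),0]);z=np.array([0,0,-1.]);y=np.cross(z,x)
    return R.from_matrix(np.c_[x,y,z])*R.from_rotvec([0,-np.radians(tilt_deg),0])
def delta(s,p,r,p0=None,r0=None):
    r0=R.from_rotvec(s["tool_rot"]) if r0 is None else r0
    p0=s["tool_pos"] if p0 is None else p0
    return np.r_[r0.inv().apply(np.asarray(p)-p0),(r0.inv()*r).as_rotvec()].round(4).tolist()
E
python3 - <<'E'
from workcell import *
from h import *
s=get_state();print(delta(s,[.553,.220,.25],pose(176)))
import plan
r=plan.run(25,9,10.,T=np.arange(0,37,3));print(r[0],[tuple(map(float,q)) for q in r[1]])
E
```

```text
[0.5951, -0.5217, -0.0517, -0.0001, -0.0015, -2.688]
8.203742235633058 [(-30.0, 160.0, 36.0, 44.8), (-30.0, 155.0, 36.0, 41.2), (-30.0, 150.0, 36.0, 37.8), (-30.0, 145.0, 36.0, 34.9), (-30.0, 140.0, 36.0, 31.9), (-30.0, 135.0, 36.0, 29.0), (-30.0, 130.0, 36.0, 26.1), (-30.0, 125.0, 36.0, 23.1), (-30.0, 120.0, 36.0, 20.2), (-30.0, 115.0, 36.0, 17.3), (-30.0, 110.0, 36.0, 14.3), (-30.0, 105.0, 36.0, 12.1), (-30.0, 100.0, 36.0, 11.7), (-30.0, 95.0, 36.0, 11.7), (-30.0, 90.0, 36.0, 11.7), (-30.0, 85.0, 36.0, 11.7), (-30.0, 80.0, 36.0, 11.9), (-30.0, 75.0, 36.0, 13.6), (-25.0, 70.0, 36.0, 13.7), (-20.0, 65.0, 36.0, 14.7), (-15.0, 60.0, 33.0, 8.4), (-10.0, 55.0, 33.0, 10.1), (-5.0, 50.0, 33.0, 11.8), (0.0, 45.0, 33.0, 12.9), (5.0, 40.0, 33.0, 14.2), (5.0, 35.0, 33.0, 10.3), (10.0, 30.0, 30.0, 12.0), (15.0, 25.0, 27.0, 10.4), (15.0, 20.0, 27.0, 9.0), (20.0, 15.0, 24.0, 11.2), (25.0, 10.0, 21.0, 10.4), (30.0, 5.0, 21.0, 8.7), (35.0, 0.0, 18.0, 11.3), (40.0, 0.0, 18.0, 10.5), (45.0, 0.0, 18.0, 8.2), (50.0, -5.0, 15.0, 8.3), (50.0, -10.0, 12.0, 9.6), (50.0, -15.0, 9.0, 10.3), (50.0, -20.0, 6.0, 11.2), (50.0, -25.0, 3.0, 11.1), (45.0, -30.0, 0.0, 15.0), (40.0, -30.0, 0.0, 15.0), (35.0, -30.0, 0.0, 15.0), (30.0, -30.0, 0.0, 15.0), (25.0, -30.0, 0.0, 15.0), (20.0, -30.0, 0.0, 15.0), (15.0, -30.0, 0.0, 15.0), (10.0, -30.0, 0.0, 15.0), (5.0, -30.0, 0.0, 15.0), (0.0, -30.0, 0.0, 15.0)]
```

>>> servo_tool(deltas=[[[0,0,-0.05,0,0,0,1],[0.04,-0.04,-0.05,0,0,-0.15,1],[0.595,-0.522,-0.052,0,0,-2.688,1],[0.595,-0.522,-0.052,0,0,-2.688,1],[0.595,-0.522,-0.052,0,0,-2.688,1],[0.595,-0.522,-0.052,0,0,-2.688,1],[0.595,-0.522,-0.052,0,0,-2.688,1],[0.595,-0.522,-0.052,0,0,-2.688,1],[0.595,-0.522,-0.052,0,0,-2.688,1],[0.595,-0.522,-0.052,0,0,-2.688,1]]])

```text
time_s: 1.15
tool_pos: [0.3982, -0.0824, 0.2493]
tool_rot: [2.026, 2.401, 0.0]
wrist_force: [0.3, 0.6, 0.8]
grip_width: 0.0917
gripper_force: 0.0
```

```bash
python3 - <<'E'
from workcell import *
from h import *
s=get_state();print(s["qpos"].round(2),s["tool_pos"],delta(s,[.553,.220,.25],pose(176)))
E
```

```text
[-0.39  0.08  1.72 -0.    1.34 -0.56] [ 0.39815948 -0.08240451  0.2492878 ] [0.2721, 0.2035, -0.0007, 0.0001, 0.0005, -1.3321]
```

>>> servo_tool(deltas=[[[0.272,0.2035,0,0,0,-1.332,1],[0.272,0.2035,0,0,0,-1.332,1],[0.272,0.2035,0,0,0,-1.332,1],[0.272,0.2035,0,0,0,-1.332,1],[0.272,0.2035,0,0,0,-1.332,1],[0.272,0.2035,0,0,0,-1.332,1],[0.272,0.2035,0,0,0,-1.332,1],[0.272,0.2035,0,0,0,-1.332,1],[0.272,0.2035,0,0,0,-1.332,1],[0.272,0.2035,0,0,0,-1.332,1]]])

```text
time_s: 2.15
tool_pos: [0.5542, 0.2174, 0.2485]
tool_rot: [-0.116, -3.138, 0.001]
wrist_force: [-0.5, 0.9, 0.3]
grip_width: 0.0918
gripper_force: 0.0
```

```bash
python3 - <<'E'
from workcell import *
from h import *
import pickle
c=read_camera("wrist");s=get_state();pickle.dump((c,s),open("w1.pkl","wb"))
cv2.imwrite("pics/w1.png",c["img"][:,:,::-1])
print(s["qpos"].round(2),s["tool_pos"],delta(s,[.553,.220,.25],pose(176)),c["fx"],c["fy"],c["cx"],c["cy"],c["origin"])
E
```

```text
[ 0.24  0.44  1.23 -0.    1.47 -1.25] [0.55422297 0.2171012  0.24869994] [0.0014, 0.0028, -0.0013, -0.0004, -0.0009, -0.0087] 325.19226210127806 325.19226210127806 276.4733910736223 209.6304374829686 [0.48012061 0.22149824 0.43454044]
```

View pics/w1.png

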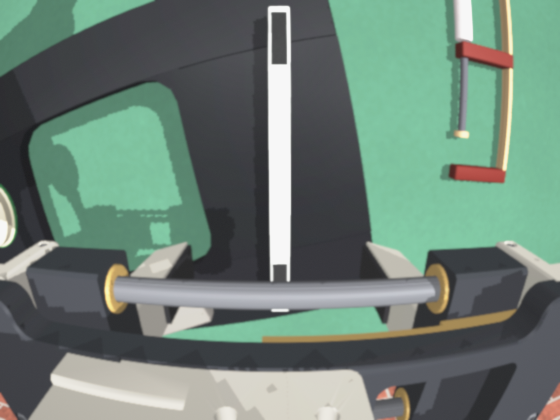

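The wrist view shows the bar running straight through the jaw centre (ends near (279,8) and (281,310)) and the cutout at left (40–205, 85–255).

```bash
cat >> h.py <<'E'
def fish(c,uv,zp):
    uv=np.asarray(uv,float).reshape(-1,2)-[c["cx"],c["cy"]];r=np.hypot(*uv.T);t=r/c["fx"]
    d=np.c_[uv*(np.sin(t)/np.maximum(r,1e-9))[:,None],np.cos(t)]@R.from_rotvec(c["orientation"]).as_matrix().T
    return c["origin"]+d*((zp-c["origin"][2])/d[:,2])[:,None]
E
python3 - <<'E'
import pickle
from h import *
c,s=pickle.load(open("w1.pkl","rb"));im=c["img"].astype(int)
w=(im.min(-1)>170);w[250:]=0;w[:,:240]=0;w[:,320:]=0
w=cv2.morphologyEx(w.astype(np.uint8),cv2.MORPH_CLOSE,np.ones((5,25),np.uint8))
cn=biggest(w);q=fish(c,cn.reshape(-1,2),.125)[:,:2]*1000
print("bar rect",cv2.minAreaRect(q.astype(np.float32)),"min/max x",q[:,0].min(),q[:,0].max())
# mid line per row
for v in (30,100,170,230):
    u=np.where(w[v])[0];print(v,fish(c,[[u.min(),v],[u.max()+1,v]],.125).round(4).tolist())
# far end
u=np.where((im.min(-1)>170)[295:320,265:295]);print("lower rows",np.unique(u[0]+295)[-3:],fish(c,[[280,311]],.125))
# green region through cutout
g=(im[...,1]-im[...,0]>25);g[260:]=0;g[:,230:]=0;n,l,st,ce=cv2.connectedComponentsWithStats(g.astype(np.uint8),connectivity=4)
i=l[150,110];print(st[i]);cn=biggest(l==i)
q=fish(c,cn.reshape(-1,2),.095)
a=np.radians(7.6);ex=np.array([np.cos(a),np.sin(a)]);ey=np.array([-ex[1],ex[0]])
x=q[:,:2]@ex;y=q[:,:2]@ey
print("hole in vanity axes x",np.percentile(x,[0.5,99.5]),"y",np.percentile(y,[.5,99.5]),"prior",[.540,.012]@ex,[.540,.012]@ey)
E
```

```text
bar rect ((489.35943603515625, 223.3715362548828), (21.365724563598633, 243.03524780273438), 86.01777648925781) min/max x 367.50556094177637 611.2624224569307
30 [[0.3926, 0.22, 0.125], [0.3941, 0.2416, 0.125]]
100 [[0.4612, 0.2149, 0.125], [0.4628, 0.2364, 0.125]]
170 [[0.5282, 0.2107, 0.125], [0.5297, 0.2318, 0.125]]
230 [[0.589, 0.2058, 0.125], [0.5906, 0.228, 0.125]]
lower rows [309 310 311] [[0.68696867 0.21008419 0.125     ]]
[   29    82   182   178 23442]
hole in vanity axes x [0.43087812 0.63846992] y [-0.16418278  0.05722787] prior 0.536843468418918 -0.05952386425582762
```

>>> servo_tool(deltas=[[[0,0,0.03,0,0,0,1],[0,0,0.07,0,0,0,1],[0,0,0.1,0,0,0,1],[0,0,0.11,0,0,0,1],[0,0,0.11,0,0,0,1],[0,0,0.11,0,0,0,1]]])

```text
time_s: 2.8
tool_pos: [0.5554, 0.2171, 0.1408]
tool_rot: [0.121, 3.137, 0.001]
wrist_force: [1.0, -0.6, -0.1]
grip_width: 0.0914
gripper_force: 0.0
```

```bash
python3 - <<'E'
from workcell import *
from h import *
s=get_state();print(s["dq"].round(3),s["tool_pos"],delta(s,[.5525,.2195,.101],pose(175.95)))
E
```

```text
[ 0.002 -0.013 -0.011  0.001 -0.001 -0.005] [0.55542606 0.21713006 0.14079892] [0.0032, 0.0021, 0.0398, 0.0007, 0.0025, -0.0065]
```

>>> servo_tool(deltas=[[[0.003,0.002,0.015,0,0.002,-0.006,1],[0.003,0.002,0.03,0,0.002,-0.006,1],[0.003,0.002,0.0395,0,0.002,-0.006,1],[0.003,0.002,0.0395,0,0.002,-0.006,1]]])

```text
time_s: 3.2
tool_pos: [0.5516, 0.2192, 0.0997]
tool_rot: [-0.11, -3.137, 0.0]
wrist_force: [0.2, -0.8, -0.7]
grip_width: 0.0918
gripper_force: 0.0
```

```bash
python3 - <<'E'
from workcell import *
from h import *
s=get_state();print(s["dq"].round(3),s["tool_pos"],delta(s,[.5525,.2195,.101],pose(175.95)))
E
```

```text
[ 0.001 -0.015 -0.023 -0.     0.018 -0.003] [0.5516033  0.21916626 0.09973127] [-0.0009, 0.0004, -0.0013, -0.0002, -0.0022, 0.0004]
```

>>> servo_tool(deltas=[[[0,0,0,0,0,0,0.3],[0,0,0,0,0,0,0],[0,0,0,0,0,0,0],[0,0,0,0,0,0,0],[0,0,0,0,0,0,0],[0,0,0,0,0,0,0],[0,0,0,0,0,0,0],[0,0,0,0,0,0,0]]], newtons=50)

```text
time_s: 4.0
tool_pos: [0.5516, 0.2192, 0.0997]
tool_rot: [-0.11, -3.138, 0.0]
wrist_force: [0.8, 0.8, -0.2]
grip_width: 0.0324
gripper_force: 0.0
```

>>> servo_tool(deltas=[[[0,0,0,0,0,0,0],[0,0,0,0,0,0,0],[0,0,0,0,0,0,0],[0,0,0,0,0,0,0]]])

```text
time_s: 4.4
tool_pos: [0.5516, 0.2192, 0.0997]
tool_rot: [-0.11, -3.138, 0.0]
wrist_force: [0.2, -1.1, -0.1]
grip_width: 0.0018
gripper_force: 0.0
```

The jaws closed to nothing, so I look at where the bar is.

```bash
python3 - <<'E'
from workcell import *
from h import *
import pickle
s=get_state();print(s["grip_width"],s["gripper_force"])
c=read_camera("side");w=read_camera("wrist");pickle.dump((c,w,s),open("w2.pkl","wb"))
cv2.imwrite("pics/sw2.png",cv2.resize(np.hstack([c["img"],w["img"]])[:,:,::-1],(800,300)))
E
```

```text
0.0017909836815115988 0.0
```

View pics/sw2.png

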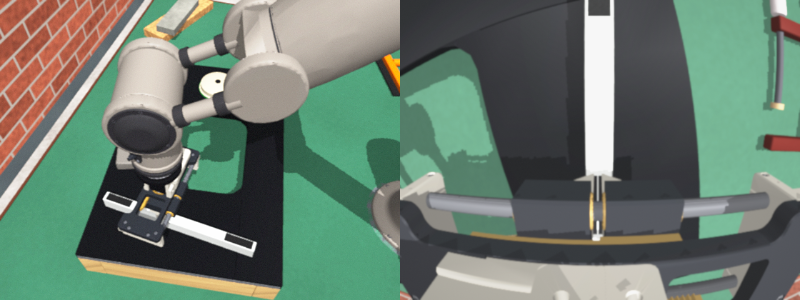

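The fingers appear closed above or beside the bar (wrist half: closed tips at about (600,180–235) on the bar line). I check the heights by depth.

```bash
python3 - <<'E'
import pickle
from h import *
c,w,s=pickle.load(open("w2.pkl","rb"))
p=cloud(c);im=c["img"].astype(int);z=p[...,2]
near=(p[...,0]>.3)&(p[...,0]<.75)&(p[...,1]>.12)&(p[...,1]<.32)&(c["range_z"]>0)
m=near&(z>.108)&(z<.135);
for cn in cv2.findContours(m.astype(np.uint8),cv2.RETR_EXTERNAL,cv2.CHAIN_APPROX_NONE)[0]:
    if cv2.contourArea(cn)>60: print(rect(c,cn,.125),np.median(z[m]))
print("tcp",s["tool_pos"])
# heights around the TCP, side camera
for X in np.arange(.50,.62,.01):
    k=near&(abs(p[...,0]-X)<.005)&(abs(p[...,1]-.22)<.03)
    print(round(X,3),k.sum(),np.percentile(z[k],[2,25,50,75,98]).round(3) if k.sum() else '')
cv2.imwrite("pics/w2c.png",cv2.resize(np.hstack([c["img"][260:350,140:360],w["img"][220:310+20,190:410][:90]])[:,:,::-1],None,fx=1.8,fy=1.8,interpolation=2))
E
```

```text
(((454.38604736328125, 231.22389221191406), (27.327775955200195, 174.45945739746094), 86.02108764648438), [[366.0, 224.0], [540.0, 212.0], [542.0, 239.0], [368.0, 251.0]]) 0.12513585311184805
(((584.6622924804688, 225.56187438964844), (19.551389694213867, 37.398040771484375), 84.69475555419922), [[565.0, 218.0], [602.0, 214.0], [604.0, 234.0], [567.0, 237.0]]) 0.12513585311184805
(((653.3277587890625, 217.36801147460938), (27.2969970703125, 69.23870849609375), 86.18522644042969), [[618.0, 206.0], [687.0, 201.0], [689.0, 229.0], [620.0, 233.0]]) 0.12513585311184805
(((685.2041625976562, 127.51719665527344), (28.52314567565918, 15.431087493896484), 16.673076629638672), [[669.0, 131.0], [674.0, 116.0], [701.0, 124.0], [697.0, 139.0]]) 0.12513585311184805
tcp [0.55158168 0.21922298 0.09966082]
0.5 278 [0.094 0.096 0.106 0.125 0.128]
0.51 1045 [0.095 0.2   0.341 0.463 0.475]
0.52 2176 [0.095 0.219 0.337 0.47  0.483]
0.53 1646 [0.095 0.233 0.307 0.482 0.487]
0.54 1045 [0.095 0.237 0.486 0.488 0.49 ]
0.55 873 [0.095 0.242 0.489 0.489 0.49 ]
0.56 808 [0.157 0.237 0.487 0.489 0.49 ]
0.57 804 [0.122 0.237 0.483 0.486 0.489]
0.58 529 [0.114 0.304 0.477 0.481 0.486]
0.59 284 [0.111 0.126 0.466 0.474 0.479]
0.6 79 [0.109 0.118 0.125 0.126 0.469]
0.61 4 [0.109 0.11  0.112 0.114 0.117]
```

View pics/w2c.png

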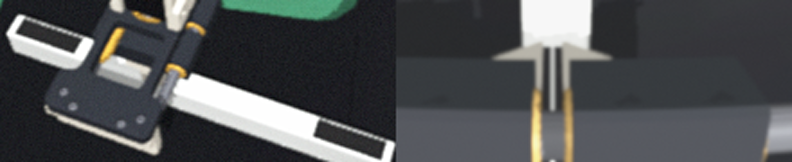

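Both halves show the bar undisturbed and the jaws shut over it. I compare the wrist camera's depths of bar, slab and fingertips.

```bash
cat >> h.py <<'E'
def fcloud(c):
    h,w=c["range_z"].shape;u,v=np.meshgrid(np.arange(w)-c["cx"],np.arange(h)-c["cy"]);r=np.hypot(u,v);k=np.tan(r/c["fx"])/np.maximum(r,1e-9)
    z=c["range_z"];return np.stack([u*k*z,v*k*z,z],-1)@R.from_rotvec(c["orientation"]).as_matrix().T+c["origin"]
E
python3 - <<'E'
import pickle
from h import *
c,w,s=pickle.load(open("w2.pkl","rb"))
p=fcloud(w)
print("cam",w["origin"])
for v in range(100,345,12): print(v,[tuple(p[v,u].round(3).tolist()) for u in (230,262,275,279,283,297)])
E
```

```text
cam [0.47760762 0.22294265 0.28581303]
100 [(0.464, 0.197, 0.093), (0.467, 0.217, 0.124), (0.468, 0.223, 0.124), (0.468, 0.225, 0.125), (0.468, 0.227, 0.125), (0.469, 0.234, 0.123)]
112 [(0.471, 0.196, 0.093), (0.473, 0.216, 0.124), (0.474, 0.223, 0.124), (0.474, 0.225, 0.123), (0.474, 0.226, 0.125), (0.475, 0.233, 0.125)]
124 [(0.478, 0.196, 0.094), (0.479, 0.216, 0.124), (0.48, 0.222, 0.124), (0.48, 0.224, 0.124), (0.48, 0.226, 0.125), (0.481, 0.233, 0.123)]
136 [(0.485, 0.195, 0.095), (0.485, 0.215, 0.124), (0.486, 0.222, 0.126), (0.486, 0.224, 0.124), (0.486, 0.226, 0.124), (0.486, 0.233, 0.125)]
148 [(0.492, 0.194, 0.094), (0.491, 0.215, 0.125), (0.492, 0.221, 0.124), (0.492, 0.223, 0.125), (0.492, 0.225, 0.124), (0.492, 0.232, 0.124)]
160 [(0.499, 0.194, 0.095), (0.497, 0.214, 0.124), (0.498, 0.221, 0.124), (0.498, 0.223, 0.123), (0.498, 0.225, 0.125), (0.499, 0.232, 0.124)]
172 [(0.507, 0.193, 0.095), (0.503, 0.214, 0.124), (0.504, 0.22, 0.124), (0.504, 0.222, 0.125), (0.504, 0.224, 0.125), (0.505, 0.231, 0.124)]
184 [(0.514, 0.192, 0.094), (0.51, 0.213, 0.123), (0.51, 0.22, 0
[... 1210 characters left out ...]
.517, 0.209, 0.217), (0.518, 0.217, 0.216), (0.522, 0.219, 0.209), (0.522, 0.221, 0.21), (0.521, 0.222, 0.211), (0.518, 0.225, 0.217)]
304 [(0.521, 0.208, 0.217), (0.521, 0.216, 0.218), (0.525, 0.219, 0.211), (0.525, 0.22, 0.211), (0.525, 0.221, 0.211), (0.522, 0.225, 0.217)]
316 [(0.524, 0.208, 0.217), (0.524, 0.216, 0.218), (0.555, 0.217, 0.173), (0.555, 0.219, 0.173), (0.555, 0.22, 0.173), (0.526, 0.225, 0.217)]
328 [(0.528, 0.207, 0.217), (0.528, 0.216, 0.218), (0.561, 0.217, 0.174), (0.562, 0.218, 0.173), (0.561, 0.22, 0.174), (0.529, 0.225, 0.218)]
340 [(0.529, 0.208, 0.222), (0.529, 0.216, 0.221), (0.529, 0.219, 0.221), (0.531, 0.22, 0.22), (0.53, 0.221, 0.221), (0.529, 0.224, 0.222)]
```

>>> servo_tool(deltas=[[[0,0,-0.01,0,0,0,0],[0,0,-0.03,0,0,0,0],[0,0,-0.06,0,0,0,0],[0,0,-0.06,0,0,0,0],[0,0,-0.06,0,0,0,0]]])

```text
time_s: 5.0
tool_pos: [0.5521, 0.2193, 0.1608]
tool_rot: [0.11, 3.14, 0.001]
wrist_force: [0.3, -0.2, -0.8]
grip_width: 0.0003
gripper_force: 0.0
```

```bash
python3 - <<'E'
from workcell import *
from h import *
import pickle
s=get_state();print(s["grip_width"],s["gripper_force"],s["tool_pos"],s["wrist_force"])
w=read_camera("wrist");c=read_camera("side");pickle.dump((c,w,s),open("w3.pkl","wb"))
p=fcloud(w)
for v in range(196,290,6): print(v,[tuple(p[v,u].round(3).tolist()) for u in (262,271,275,279,283)])
cv2.imwrite("pics/w3c.png",cv2.resize(np.hstack([c["img"][220:340,140:360],w["img"][200:320,170:390]])[:,:,::-1],None,fx=1.8,fy=1.8,interpolation=2))
E
```

```text
0.0003412972482577203 0.0 [0.55209535 0.21934799 0.16078937] [ 0.30726095 -0.2465581  -0.75765918]
196 [(0.538, 0.207, 0.094), (0.531, 0.216, 0.125), (0.531, 0.218, 0.125), (0.531, 0.221, 0.125), (0.532, 0.224, 0.123)]
202 [(0.543, 0.207, 0.094), (0.536, 0.215, 0.124), (0.536, 0.218, 0.124), (0.536, 0.221, 0.124), (0.536, 0.224, 0.123)]
208 [(0.547, 0.207, 0.095), (0.54, 0.215, 0.126), (0.54, 0.218, 0.125), (0.54, 0.221, 0.125), (0.541, 0.223, 0.124)]
214 [(0.553, 0.206, 0.095), (0.544, 0.215, 0.125), (0.545, 0.217, 0.124), (0.544, 0.22, 0.126), (0.545, 0.223, 0.124)]
220 [(0.558, 0.206, 0.095), (0.549, 0.214, 0.124), (0.549, 0.217, 0.125), (0.549, 0.22, 0.125), (0.549, 0.223, 0.125)]
226 [(0.563, 0.205, 0.094), (0.553, 0.214, 0.125), (0.553, 0.217, 0.125), (0.553, 0.22, 0.126), (0.554, 0.223, 0.124)]
232 [(0.568, 0.205, 0.094), (0.558, 0.214, 0.124), (0.558, 0.217, 0.125), (0.558, 0.219, 0.124), (0.558, 0.222, 0.125)]
238 [(0.573, 0.204, 0.095), (0.563, 0.213, 0.125), (0.563, 0.216, 0.124), (0.562, 0.219, 0.126), (0.563, 0.222, 0.126)]
244 [(0.579, 0.204, 0.094), (0.541, 0.216, 0.19
[... 198 characters left out ...]
515, 0.216, 0.263), (0.541, 0.216, 0.205), (0.542, 0.218, 0.203), (0.543, 0.22, 0.202), (0.541, 0.222, 0.206)]
262 [(0.515, 0.217, 0.267), (0.542, 0.216, 0.211), (0.542, 0.218, 0.21), (0.542, 0.22, 0.209), (0.541, 0.222, 0.212)]
268 [(0.515, 0.217, 0.271), (0.542, 0.216, 0.216), (0.543, 0.218, 0.215), (0.542, 0.22, 0.216), (0.541, 0.222, 0.22)]
274 [(0.515, 0.217, 0.274), (0.542, 0.216, 0.222), (0.542, 0.218, 0.222), (0.542, 0.22, 0.223), (0.518, 0.222, 0.27)]
280 [(0.516, 0.217, 0.276), (0.542, 0.216, 0.227), (0.542, 0.218, 0.228), (0.543, 0.22, 0.226), (0.518, 0.222, 0.272)]
286 [(0.516, 0.217, 0.278), (0.522, 0.218, 0.268), (0.521, 0.22, 0.27), (0.521, 0.221, 0.27), (0.519, 0.222, 0.274)]
```

View pics/w3c.png

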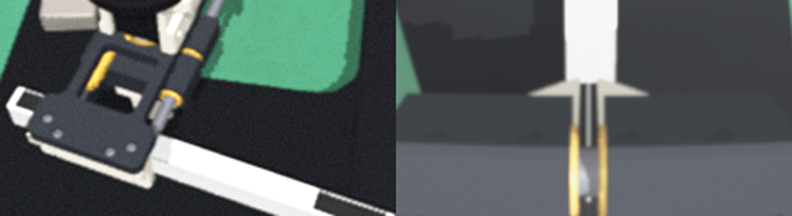

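Closed tips sit about 29 mm above the reported TCP. The earlier open-jaw image tells whether this holds open too.

```bash
python3 - <<'E'
import pickle
from h import *
def tips(w,s,lim):
    p=fcloud(w);T=R.from_rotvec(s["tool_rot"]);q=T.inv().apply((p-s["tool_pos"]).reshape(-1,3)).reshape(p.shape)
    m=(q[...,0]>-.03)&(q[...,0]<.035)&(abs(q[...,1])<lim)&(q[...,2]>-.12)&(q[...,2]<.01)&(w["range_z"]>0)
    for a,b in [(-.1,-.08),(-.08,-.06),(-.06,-.045),(-.045,-.03),(-.03,0),(0,.03),(.03,.045),(.045,.06),(.06,.08),(.08,.1)]:
        k=m&(q[...,1]>a)&(q[...,1]<b)
        if k.sum()>10: print((a,b),k.sum(),"max tool z",np.sort(q[k][:,2])[[-10,-3,-1]].round(4),"x",np.percentile(q[k][:,0],[5,95]).round(3))
c,s=pickle.load(open("w1.pkl","rb"));print("open");tips(c,s,.1)
_,w,s=pickle.load(open("w3.pkl","rb"));print("shut");tips(w,s,.1)
E
```

```text
open
(-0.1, -0.08) 159 max tool z [-0.107  -0.0986 -0.0949] x [0.025 0.035]
(-0.08, -0.06) 2222 max tool z [-0.0408 -0.0387 -0.0378] x [0.011 0.034]
(-0.06, -0.045) 5778 max tool z [-0.028  -0.027  -0.0259] x [-0.005  0.034]
(-0.045, -0.03) 1296 max tool z [-0.105  -0.1048 -0.1046] x [0.025 0.031]
(-0.03, 0) 3129 max tool z [-0.1047 -0.1045 -0.104 ] x [0.025 0.031]
(0, 0.03) 3208 max tool z [-0.1048 -0.1043 -0.1042] x [0.022 0.031]
(0.03, 0.045) 2311 max tool z [-0.0288 -0.0281 -0.0279] x [-0.025  0.031]
(0.045, 0.06) 6977 max tool z [-0.0288 -0.0279 -0.0275] x [-0.022  0.034]
(0.06, 0.08) 2958 max tool z [-0.0456 -0.0407 -0.0394] x [-0.025  0.034]
shut
(-0.1, -0.08) 1458 max tool z [-0.094  -0.0935 -0.093 ] x [0.006 0.034]
(-0.08, -0.06) 1723 max tool z [-0.0953 -0.095  -0.0947] x [0.012 0.033]
(-0.06, -0.045) 1104 max tool z [-0.1055 -0.1051 -0.105 ] x [0.025 0.031]
(-0.045, -0.03) 1201 max tool z [-0.1054 -0.1048 -0.1045] x [0.022 0.033]
(-0.03, 0) 6027 max tool z [-0.0294 -0.0285 -0.0279] x [0.01  0.034]
(0, 0.03) 5708 max tool z [-0.03   -0.0285 -0.0282] x [0.011 0.034]
(0.03, 0.045) 1587 max tool z [-0.1051 -0.1046 -0.1039] x [-0.025  0.031]
(0.045, 0.06) 1682 max tool z [-0.105  -0.1044 -0.1039] x [-0.026  0.031]
(0.06, 0.08) 4190 max tool z [-0.094  -0.0936 -0.0933] x [-0.026  0.033]
```

The true fingertips are 28 mm behind the reported TCP, both open and shut: the body then starts at −94 mm, matching the stated 19+47 mm. All targets therefore go 28 mm deeper along tool z, checking the contact force.

>>> servo_tool(deltas=[[[0,0,0,0,0,0,0.8],[0,0,0,0,0,0,0.8],[0,0,0,0,0,0,0.8],[0,0,0,0,0,0,0.8],[0,0,0,0,0,0,0.8],[0,0,0,0,0,0,0.8],[0,0,0,0,0,0,0.8],[0,0,0.02,0,0,0,0.8],[0,0,0.04,0,0,0,0.8],[0,0,0.05,0,0,0,0.8]]])

```text
time_s: 6.1
tool_pos: [0.5508, 0.219, 0.1081]
tool_rot: [-0.109, -3.135, 0.001]
wrist_force: [0.9, -0.7, 0.3]
grip_width: 0.0722
gripper_force: 0.0
```

>>> servo_tool(deltas=[[[0,0,0.01,0,0,0,0.8],[0,0,0.02,0,0,0,0.8],[0,0,0.027,0,0,0,0.8],[0,0,0.032,0,0,0,0.8],[0,0,0.036,0,0,0,0.8],[0,0,0.036,0,0,0,0.8]]])

```text
time_s: 6.7
tool_pos: [0.5513, 0.2192, 0.0733]
tool_rot: [-0.11, -3.137, 0.0]
wrist_force: [0.0, -0.8, 0.8]
grip_width: 0.0733
gripper_force: 0.0
```

>>> servo_tool(deltas=[[[0,0,0,0,0,0,0.2],[0,0,0,0,0,0,0.15],[0,0,0,0,0,0,0],[0,0,0,0,0,0,0],[0,0,0,0,0,0,0],[0,0,0,0,0,0,0],[0,0,0,0,0,0,0],[0,0,0,0,0,0,0],[0,0,0,0,0,0,0],[0,0,0,0,0,0,0]]], newtons=55)

```text
time_s: 7.7
tool_pos: [0.5516, 0.2194, 0.0737]
tool_rot: [-0.11, -3.138, -0.0]
wrist_force: [0.2, 1.3, 0.2]
grip_width: 0.0197
gripper_force: 55.0
```

>>> servo_tool(deltas=[[[0,0,-0.005,0,0,0,0],[0,0,-0.02,0,0,0,0],[0,0,-0.05,0,0,0,0],[0,0,-0.09,0,0,0,0],[0,0,-0.13,0,0,0,0],[0,0,-0.16,0,0,0,0],[0,0,-0.16,0,0,0,0],[0,0,-0.16,0,0,0,0]]])

```text
time_s: 8.5
tool_pos: [0.5514, 0.219, 0.2329]
tool_rot: [-0.11, -3.137, 0.001]
wrist_force: [-0.3, 0.1, -4.6]
grip_width: 0.0198
gripper_force: 55.0
```

```bash
cat >> h.py <<'E'
C0=np.array([.540,.0095,.075]);YAW=97.6;OFF=np.array([.0241,0,-.0363])
def tgt(y,z,t,x=0):
    a=np.radians(YAW);ey=np.array([np.cos(a),np.sin(a),0]);ex=np.array([ey[1],-ey[0],0])
    r=pose(YAW,t);return C0+ex*x+ey*y+[0,0,z]-r.apply(OFF),r
def bar_now(s):
    T=R.from_rotvec(s["tool_rot"]);c=s["tool_pos"]+T.apply(OFF)-C0;a=np.radians(YAW);ey=np.array([np.cos(a),np.sin(a),0]);ex=np.array([ey[1],-ey[0],0])
    M=np.c_[ex,ey,[0,0,1]];v=T.apply([1,0,0])@M
    return {"c_mm":(c@M*1000).round(1),"lowend":((c@M+.16*v)*1000).round(1),"highend":((c@M-.16*v)*1000).round(1),"tilt":np.degrees(np.arcsin(-v[2])).round(2),"yaw_err":np.degrees(np.arctan2(-v[0],v[1])).round(2)}
E
python3 - <<'E'
from workcell import *
from h import *
s=get_state();print(s["grip_width"],s["gripper_force"],s["wrist_force"],s["qpos"].round(2),bar_now(s))
print(delta(s,*tgt(-.030,.200,0)))
print(s["tool_pos"],tgt(-.030,.200,0)[0],tgt(-.030,.170,36)[0])
E
```

```text
0.019762687389351625 54.99774634838104 [-0.30790275  0.06498859 -4.64689078] [ 0.25  0.45  1.26  0.    1.43 -1.25] {'c_mm': array([ 15.5, 211. , 194.2]), 'lowend': array([-141.2,  243.1,  194.7]), 'highend': array([172.2, 178.8, 193.8]), 'tilt': np.float64(-0.16), 'yaw_err': np.float64(78.4)}
[-0.0141, -0.2627, -0.0057, -0.0024, -0.002, 1.3683]
[0.55140883 0.21895562 0.23286241] [ 0.54715507 -0.04412476  0.2387    ] [ 0.54936824 -0.06071168  0.22979831]
```

>>> servo_tool(deltas=[[[-0.002,-0.02,-0.01,0,0,0.1,0],[-0.005,-0.06,-0.01,0,0,0.24,0],[-0.008,-0.1,-0.01,0,0,0.39,0],[-0.01,-0.14,-0.006,0,0,0.54,0],[-0.012,-0.18,-0.006,0,0,0.69,0],[-0.014,-0.21,-0.006,0,0,0.84,0],[-0.014,-0.24,-0.006,0,0,0.99,0],[-0.014,-0.263,-0.006,0,0,1.14,0],[-0.014,-0.263,-0.006,0,0,1.28,0],[-0.014,-0.263,-0.006,0,0,1.368,0]]])

```text
time_s: 9.5
tool_pos: [0.5459, -0.045, 0.2366]
tool_rot: [-2.073, -2.352, 0.007]
wrist_force: [0.4, 0.4, -3.4]
grip_width: 0.0196
gripper_force: 55.0
```

>>> servo_tool(deltas=[[[0,0,0,0,0,0,0],[0,0,0,0,0,0,0],[0,0,0,0,0,0,0]]])

```text
time_s: 9.8
tool_pos: [0.547, -0.0439, 0.2386]
tool_rot: [-2.064, -2.364, 0.004]
wrist_force: [-0.1, 0.3, -4.2]
grip_width: 0.0197
gripper_force: 55.0
```

```bash
python3 - <<'E'
from workcell import *
from h import *
import pickle
s=get_state();print(s["qpos"].round(2),s["wrist_force"],bar_now(s))
w=read_camera("wrist");c=read_camera("side");pickle.dump((c,w,s),open("w4.pkl","wb"))
print(delta(s,*tgt(-.030,.200,0)));print(delta(s,*tgt(-.030,.170,36)))
cv2.imwrite("pics/w4.png",cv2.resize(np.hstack([c["img"],w["img"]])[:,:,::-1],(800,300)))
E
```

```text
[-0.22  0.36  1.38 -0.    1.4  -0.35] [-0.12330448  0.28347257 -4.2246668 ] {'c_mm': array([ -0. , -29.8, 200. ]), 'lowend': array([ -0.4, 130.2, 200.1]), 'highend': array([   0.4, -189.8,  199.8]), 'tilt': np.float64(-0.05), 'yaw_err': np.float64(0.15)}
[-0.0003, 0.0001, -0.0001, -0.0039, -0.0009, 0.0025]
[-0.017, 0.0001, 0.0088, -0.0029, -0.6292, 0.0037]
```

View pics/w4.png

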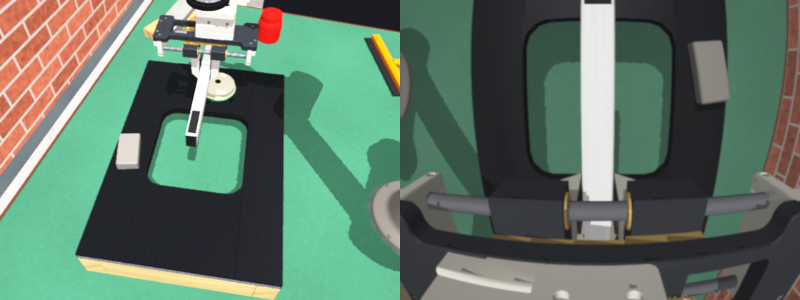

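The bar hangs level over the cutout, along its middle, in both halves: cutout in the wrist half (525–672, 22–175), rubbing stone at (710,70), undisturbed. One precise check of cutout and held bar before inserting.

```bash
python3 - <<'E'
import pickle
from h import *
c,w,s=pickle.load(open("w4.pkl","rb"))
a=np.radians(YAW);ey=np.array([np.cos(a),np.sin(a),0]);ex=np.array([ey[1],-ey[0],0]);M=np.c_[ex,ey,[0,0,1]]
print("cam",(w["origin"]-C0)@M)
p=(fcloud(w)-C0)@M*1000;im=w["img"].astype(int)
# slab top edge points near cutout by depth
slab=(abs(p[...,2]-20)<6)
for v in (60,80,100,120,140,160,180,200):
    r=np.where(slab[v,150:400])[0]+150
    L=[u for u in r if u<255];Rr=[u for u in r if u>300]
    if L and Rr: print(v,"x edges",p[v,max(L)].round(1),p[v,min(Rr)].round(1))
for u in (220,235,315,330):
    r=np.where(slab[:200,u])[0]; r=r[r<120]
    if len(r): print(u,"+y edge",p[r.max(),u].round(1))
# bar top: points z in 205..225
b=(p[...,2]>205)&(p[...,2]<228)&(abs(p[...,0])<25)&(p[...,1]<140)&(p[...,1]>-10)
q=p[b];print("bar top n",len(q),"z by y",[(y,np.median(q[abs(q[:,1]-y)<6][:,2]).round(1),np.percentile(q[abs(q[:,1]-y)<6][:,0],[3,97]).round(1)) for y in (20,50,80,110,125)],"ymax",np.percentile(q[:,1],99.5))
ps=(cloud(c)-C0)@M*1000
b=(ps[...,2]>150)&(ps[...,2]<235)&(abs(ps[...,0])<20)&(ps[...,1]>60)&(ps[...,1]<160)
q=ps[b];print("side: n",len(q),"end y",np.percentile(q[:,1],[95,99]),"x",np.percentile(q[:,0],[2,98]),"z",np.percentile(q[:,2],[2,98]))
sl=abs(ps[...,2]-20)<4
for v in range(150,280,15):
    r=np.where(sl[v])[0]; r=r[(r>150)&(r<400)]
    g=np.where(np.diff(r)>60)[0]
    for i in g: print("side row",v,ps[v,r[i]].round(1),ps[v,r[i+1]].round(1))
E
```

```text
cam [-6.62721813e-05  1.88179700e-02  3.49714057e-01]
60 x edges [-108.5   85.7   15. ] [110.   85.9  18.6]
80 x edges [-108.9   63.7   16.7] [110.5  64.5  17. ]
100 x edges [-108.9   42.3   17. ] [110.7  43.1  16.9]
120 x edges [-108.8   21.1   18.7] [110.9  21.8  14.6]
140 x edges [-109.7   -0.2   14.9] [110.5   0.5  15. ]
160 x edges [-109.   -21.6   16.5] [110.2 -20.9  15.9]
180 x edges [-108.9  -43.1   17.5] [110.8 -42.9  15.1]
200 x edges [-108.6  -64.7   19.6] [110.6 -64.6  17.4]
220 +y edge [-59.6 118.6  14.3]
235 +y edge [-43.7 118.4  15.9]
315 +y edge [ 37.9 118.6  15.1]
330 +y edge [ 52.7 118.   20. ]
  return _methods._mean(a, axis=axis, dtype=dtype,
  ret = ret.dtype.type(ret / rcount)
Traceback (most recent call last):
IndexError: index -1 is out of bounds for axis 0 with size 0
```

```bash
python3 - <<'E'
import pickle
from h import *
c,w,s=pickle.load(open("w4.pkl","rb"))
a=np.radians(YAW);ey=np.array([np.cos(a),np.sin(a),0]);ex=np.array([ey[1],-ey[0],0]);M=np.c_[ex,ey,[0,0,1]]
p=(fcloud(w)-C0)@M*1000
for v in (5,60,120,180,230):
    k=(abs(p[v,:,0])<25)&(p[v,:,2]>150); q=p[v][k]
    if len(q): print(v,len(q),np.median(q,0).round(1),"x",q[:,0].min().round(1),q[:,0].max().round(1))
ps=(cloud(c)-C0)@M*1000
b=(ps[...,2]>150)&(ps[...,2]<235)&(abs(ps[...,0])<25)&(ps[...,1]>60)&(ps[...,1]<160)
q=ps[b];e=q[q[:,1]>np.percentile(q[:,1],60)]
print("side n",len(q),"end y",np.percentile(q[:,1],[95,99]),"x",np.percentile(q[:,0],[2,98]),"z",np.percentile(q[:,2],[2,98]))
E
```

```text
5 48 [-1.000e-01  6.860e+01  2.143e+02] x -10.1 9.2
60 51 [-1.000e-01  4.390e+01  2.141e+02] x -10.3 9.1
120 50 [-2.000e-01  1.860e+01  2.145e+02] x -10.3 9.2
180 49 [-1.000e-01 -6.700e+00  2.144e+02] x -10.0 9.1
230 44 [-1.000e-01 -2.900e+01  2.147e+02] x -9.9 9.1
side n 971 end y [131.64780975 132.2508674 ] x [-10.49695583   8.75974115] z [187.89214151 217.34657535]
```

```bash
sed -i 's/^C0=.*/C0=np.array([.5410,.0081,.075]);YAW=97.6;OFF=np.array([.0251,0,-.0363])/' h.py
cat > ridge.py <<'E'
from plan import *
from scipy.optimize import minimize
g,h=25,10.7
S=np.vstack([outline(-160,160,-15,15,4),outline(-g-12,-g+12,h-19,h+47),outline(-g-40,-g+40,h+47,h+180)])
def cl(y,z,t):
    t=np.radians(t);return sd(S@np.array([[np.cos(t),-np.sin(t)],[np.sin(t),np.cos(t)]])+[y,z])
if __name__=="__main__":
    p=np.array([5.,40.])
    for t in range(33,-1,-3):
        r=minimize(lambda q:-min(cl(*q,t),12)+.002*np.hypot(*(q-p)),p,method="Nelder-Mead",options=dict(initial_simplex=[p,p+[12,0],p+[0,-12]]))
        p=r.x;print(t,p.round(1),round(cl(*p,t),1))
    W=[(-30,170,36),(-30,78,36),(-20,65,36),(5,38,33),(15,22,27),(30,5,21),(45,-1,18),(52,-8,13),(50,-25,3),(46,-30,0),(0,-30,0)]
    for a,b in zip(W,W[1:]):print(a,b,min(cl(*(np.array(a)+f*(np.array(b)-a))) for f in np.linspace(0,1,11)).round(1))
E
python3 ridge.py; python3 - <<'E'
from workcell import *
from h import *
s=get_state();print(bar_now(s));print(delta(s,*tgt(-.030,.170,36)))
E
```

```text
33 [ 5. 40.] 14.2
30 [ 3.1 36.3] 12.0
27 [-0.3 31.1] 12.0
24 [-2.4 25.1] 12.0
21 [-5.4 19.2] 12.0
18 [-7.7 13.2] 12.0
15 [-4.4 11.1] 6.6
12 [-2.7 10.4] 0.7
9 [ 0. 10.] -4.8
6 [ -0.  -37.5] 5.9
3 [ -0.  -37.5] 14.1
0 [ -0.  -37.5] 22.5
(-30, 170, 36) (-30, 78, 36) 11.7
(-30, 78, 36) (-20, 65, 36) 11.7
(-20, 65, 36) (5, 38, 33) 13.3
(5, 38, 33) (15, 22, 27) 11.0
(15, 22, 27) (30, 5, 21) 8.7
(30, 5, 21) (45, -1, 18) 8.7
(45, -1, 18) (52, -8, 13) 8.1
(52, -8, 13) (50, -25, 3) 8.1
(50, -25, 3) (46, -30, 0) 10.9
(46, -30, 0) (0, -30, 0) 15.0
{'c_mm': array([ -0.6, -27.3, 200.5]), 'lowend': array([ -0.9, 132.7, 200.6]), 'highend': array([  -0.3, -187.3,  200.5]), 'tilt': np.float64(-0.03), 'yaw_err': np.float64(0.11)}
[-0.0193, 0.0006, 0.0088, -0.002, -0.6289, 0.0026]
```

>>> servo_tool(deltas=[[[-0.003,0.0005,0.001,0,-0.08,0,0],[-0.006,0.0005,0.003,0,-0.2,0.001,0],[-0.01,0.0005,0.005,-0.001,-0.32,0.001,0],[-0.013,0.0005,0.006,-0.001,-0.44,0.002,0],[-0.017,0.0005,0.008,-0.002,-0.55,0.002,0],[-0.019,0.0005,0.009,-0.002,-0.629,0.0025,0],[-0.019,0.0005,0.009,-0.002,-0.629,0.0025,0],[-0.019,0.0005,0.009,-0.002,-0.629,0.0025,0]]])

```text
time_s: 10.7
tool_pos: [0.5506, -0.0621, 0.2304]
tool_rot: [1.723, 1.967, -0.558]
wrist_force: [0.3, -0.8, -4.4]
grip_width: 0.0195
gripper_force: 55.0
```

```bash
cat > nxt.py <<'E'
from workcell import *
from h import *
import sys
s=get_state();print(s["time_s"],s["qpos"].round(2),s["wrist_force"].round(1),s["grip_width"].round(4),{k:v.tolist() for k,v in bar_now(s).items()})
for a in sys.argv[1:]:
    y,z,t=map(float,a.split(","));print(a,delta(s,*tgt(y/1000,z/1000,t)))
E
python3 nxt.py=  2>/dev/null; python3 nxt.py -30,170,36 -30,120,36 -30,78,36 -20,65,36 5,38,33
```

```text
Traceback (most recent call last):
  File "nxt.py", line 4, in <module>
    s=get_state();print(s["time_s"],s["qpos"].round(2),s["wrist_force"].round(1),s["grip_width"].round(4),{k:v.tolist() for k,v in bar_now(s).items()})
                                                                                 ^^^^^^^^^^^^^^^^^^^^^
AttributeError: 'float' object has no attribute 'round'
```

```bash
sed -i 's/s\["grip_width"\].round(4)/round(s["grip_width"],4)/' nxt.py; python3 nxt.py -30,170,36 -30,120,36 -30,78,36 -20,65,36 5,38,33
```

```text
10.7 [ 0.12  0.4   1.53 -0.66  1.27  0.21] [ 0.3 -0.8 -4.4] 0.0195 {'c_mm': [0.2, -29.3, 170.1], 'lowend': [0.3, 100.4, 76.3], 'highend': [0.2, -158.9, 263.9], 'tilt': 35.88, 'yaw_err': -0.01}
-30,170,36 [-0.0006, -0.0002, 0.0005, 0.0001, -0.0021, -0.0002]
-30,120,36 [0.0287, -0.0003, 0.041, 0.0001, -0.0021, -0.0002]
-30,78,36 [0.0533, -0.0003, 0.075, 0.0001, -0.0021, -0.0002]
-20,65,36 [0.0691, -0.0003, 0.0797, 0.0001, -0.0021, -0.0002]
5,38,33 [0.1071, -0.0003, 0.0882, 0.0001, 0.0503, -0.0002]
```

>>> servo_tool(deltas=[[[0.005,0,0.008,0,-0.002,0,0],[0.014,0,0.02,0,-0.002,0,0],[0.024,0,0.034,0,-0.002,0,0],[0.034,0,0.048,0,-0.002,0,0],[0.044,0,0.062,0,-0.002,0,0],[0.0505,0,0.071,0,-0.002,0,0],[0.053,0,0.075,0,-0.002,0,0],[0.053,0,0.075,0,-0.002,0,0]]])

```text
time_s: 11.5
tool_pos: [0.5504, -0.0644, 0.1382]
tool_rot: [1.722, 1.963, -0.562]
wrist_force: [-0.0, 0.8, -3.7]
grip_width: 0.0194
gripper_force: 55.0
```

```bash
python3 nxt.py -30,78,36 -20,65,36 -8,52,34.5 5,38,33 10,30,30 15,22,27
```

```text
11.5 [ 0.12  0.51  1.65 -0.72  1.1   0.36] [-0.   0.8 -3.7] 0.0194 {'c_mm': [-0.1, -31.5, 77.7], 'lowend': [0.1, 97.8, -16.6], 'highend': [-0.3, -160.7, 172.0], 'tilt': 36.12, 'yaw_err': -0.09}
-30,78,36 [0.0011, 0.0002, -0.0011, -0.0015, 0.0022, -0.0013]
-20,65,36 [0.0168, 0.0002, 0.0035, -0.0015, 0.0022, -0.0013]
-8,52,34.5 [0.0351, 0.0002, 0.0076, -0.0015, 0.0284, -0.0013]
5,38,33 [0.0549, 0.0002, 0.0119, -0.0015, 0.0545, -0.0013]
10,30,30 [0.0656, 0.0002, 0.0165, -0.0014, 0.1069, -0.0013]
15,22,27 [0.0764, 0.0002, 0.0211, -0.0014, 0.1593, -0.0014]
```

>>> servo_tool(deltas=[[[0.009,0,0.001,-0.001,0.002,-0.001,0],[0.017,0,0.0035,-0.001,0.002,-0.001,0],[0.026,0,0.0055,-0.001,0.015,-0.001,0],[0.035,0,0.0075,-0.001,0.028,-0.001,0],[0.045,0,0.01,-0.001,0.041,-0.001,0],[0.055,0,0.012,-0.001,0.0545,-0.001,0],[0.066,0,0.0165,-0.001,0.107,-0.001,0],[0.076,0,0.021,-0.001,0.159,-0.001,0],[0.076,0,0.021,-0.001,0.159,-0.001,0]]])

```text
time_s: 12.4
tool_pos: [0.544, -0.0157, 0.0764]
tool_rot: [1.816, 2.072, -0.435]
wrist_force: [0.0, 0.8, -3.9]
grip_width: 0.0197
gripper_force: 55.0
```

```bash
python3 nxt.py 15,22,27 22.5,13.5,24 30,5,21 37.5,2,19.5 45,-1,18 52,-8,13
```

```text
12.4 [ 0.12  0.55  1.68 -0.57  0.99  0.33] [ 0.   0.8 -3.9] 0.0197 {'c_mm': [-0.2, 14.8, 22.3], 'lowend': [0.0, 157.4, -50.2], 'highend': [-0.3, -127.8, 94.9], 'tilt': 26.97, 'yaw_err': -0.06}
15,22,27 [0.0003, 0.0002, 0.0002, -0.0003, -0.0005, -0.001]
22.5,13.5,24 [0.0128, 0.0002, 0.0056, -0.0002, 0.0518, -0.001]
30,5,21 [0.0253, 0.0002, 0.011, -0.0002, 0.1042, -0.001]
37.5,2,19.5 [0.0344, 0.0002, 0.0108, -0.0002, 0.1304, -0.001]
45,-1,18 [0.0435, 0.0002, 0.0106, -0.0002, 0.1566, -0.001]
52,-8,13 [0.0564, 0.0001, 0.0152, -0.0001, 0.2438, -0.001]
```

>>> servo_tool(deltas=[[[0.006,0,0.003,0,0.026,-0.001,0],[0.013,0,0.0056,0,0.052,-0.001,0],[0.013,0,0.0056,0,0.052,-0.001,0]]])

```text
time_s: 12.7
tool_pos: [0.5429, -0.0064, 0.0657]
tool_rot: [1.844, 2.107, -0.392]
wrist_force: [0.3, 0.2, -3.2]
grip_width: 0.0194
gripper_force: 55.0
```

```bash
python3 nxt.py 22.5,13.5,24 30,5,21 37.5,2,19.5 45,-1,18 48.5,-4.5,15.5 52,-8,13 51.3,-14,9.5; python3 - <<'E'
from workcell import *
from h import *
s=get_state();w=read_camera("wrist");p=fcloud(w);T=R.from_rotvec(s["tool_rot"])
q=T.inv().apply((p-s["tool_pos"]).reshape(-1,3)).reshape(p.shape)*1000
for v in (10,60,120,180,225):
    k=(abs(q[v,:,1])<25)&(q[v,:,2]<-5)&(q[v,:,2]>-40);k=q[v][k]
    if len(k):print(v,len(k),np.median(k,0).round(1))
E
```

```text
12.7 [ 0.11  0.55  1.68 -0.52  0.96  0.29] [ 0.3  0.2 -3.2] 0.0194 {'c_mm': [-0.1, 23.1, 13.7], 'lowend': [-0.2, 169.2, -51.4], 'highend': [-0.0, -123.1, 78.7], 'tilt': 23.99, 'yaw_err': 0.04}
22.5,13.5,24 [-0.0005, 0.0001, 0.0004, 0.0002, -0.0001, 0.0006]
30,5,21 [0.0118, 0.0001, 0.0063, 0.0002, 0.0522, 0.0006]
37.5,2,19.5 [0.0208, 0.0001, 0.0066, 0.0002, 0.0784, 0.0006]
45,-1,18 [0.0299, 0.0001, 0.0069, 0.0002, 0.1046, 0.0006]
48.5,-4.5,15.5 [0.0362, 0.0001, 0.0096, 0.0002, 0.1482, 0.0006]
52,-8,13 [0.0426, 0.0001, 0.0121, 0.0002, 0.1919, 0.0006]
51.3,-14,9.5 [0.0469, 0.0001, 0.0189, 0.0001, 0.253, 0.0006]
```

```bash
python3 - <<'E'
from workcell import *
from h import *
s=get_state();w=read_camera("wrist");p=fcloud(w);T=R.from_rotvec(s["tool_rot"])
q=T.inv().apply((p-s["tool_pos"]).reshape(-1,3)).reshape(p.shape)*1000
for v in (10,60,120,180,225):
    k=(abs(q[v,:,1])<12)&(q[v,:,2]<-42)&(q[v,:,2]>-60);k=q[v][k]
    if len(k):print(v,len(k),np.median(k,0).round(1))
E
```

```text
10 46 [120.5  -0.4 -49.7]
60 48 [ 98.1  -0.5 -50. ]
120 48 [ 72.8  -0.5 -49.8]
180 47 [ 47.5  -0.7 -49.9]
225 45 [ 27.4  -0.7 -50.1]
```

The bar has not slipped in the grip: its top face is flat at −50 mm in the tool frame. I continue.

>>> servo_tool(deltas=[[[0.006,0,0.003,0,0.026,0,0],[0.012,0,0.0063,0,0.052,0,0],[0.0165,0,0.0065,0,0.065,0,0],[0.021,0,0.0066,0,0.078,0,0],[0.0255,0,0.0068,0,0.0915,0,0],[0.03,0,0.007,0,0.105,0,0],[0.03,0,0.007,0,0.105,0,0]]])

```text
time_s: 13.5
tool_pos: [0.5398, 0.018, 0.0474]
tool_rot: [1.902, 2.175, -0.301]
wrist_force: [-0.3, 0.5, -4.3]
grip_width: 0.0195
gripper_force: 55.0
```

```bash
python3 nxt.py 45,-1,18 48.5,-4.5,15.5 52,-8,13 51.3,-14,9.5 50.5,-20,6 50,-25,3 46,-30,0 30,-30,0
```

```text
13.5 [ 0.09  0.56  1.69 -0.4   0.92  0.21] [-0.3  0.5 -4.3] 0.0195 {'c_mm': [0.1, 45.1, -0.8], 'lowend': [-0.0, 197.3, -50.3], 'highend': [0.2, -107.1, 48.6], 'tilt': 17.99, 'yaw_err': 0.05}
45,-1,18 [-0.0, -0.0001, 0.0002, 0.0007, -0.0001, 0.0008]
48.5,-4.5,15.5 [0.006, -0.0001, 0.0035, 0.0007, 0.0435, 0.0008]
52,-8,13 [0.012, -0.0001, 0.0067, 0.0007, 0.0872, 0.0008]
51.3,-14,9.5 [0.0156, -0.0001, 0.0139, 0.0007, 0.1482, 0.0008]
50.5,-20,6 [0.0192, -0.0001, 0.021, 0.0007, 0.2093, 0.0008]
50,-25,3 [0.0224, -0.0001, 0.0267, 0.0006, 0.2617, 0.0009]
46,-30,0 [0.0223, -0.0001, 0.0334, 0.0006, 0.314, 0.0009]
30,-30,0 [0.0071, -0.0002, 0.0384, 0.0006, 0.314, 0.0009]
```

>>> servo_tool(deltas=[[[0.003,0,0.0017,0.0005,0.022,0.0005,0],[0.006,0,0.0035,0.0005,0.0435,0.0005,0],[0.009,0,0.005,0.0005,0.065,0.0005,0],[0.012,0,0.0067,0.0005,0.087,0.0005,0],[0.0156,0,0.014,0.0005,0.148,0.0005,0],[0.019,0,0.021,0.0005,0.209,0.0005,0],[0.0224,0,0.0267,0.0005,0.262,0.001,0],[0.0223,0,0.0334,0.0005,0.314,0.001,0],[0.0223,0,0.0334,0.0005,0.314,0.001,0]]])

```text
time_s: 14.4
tool_pos: [0.5383, 0.0269, 0.0082]
tool_rot: [-2.072, -2.36, 0.0]
wrist_force: [-0.4, 0.5, -3.3]
grip_width: 0.0197
gripper_force: 55.0
```

```bash
python3 nxt.py 46,-30,0 30,-31,0 0,-31,0
```

```text
14.4 [-0.09  0.59  1.71  0.    0.84 -0.22] [-0.4  0.5 -3.3] 0.0197 {'c_mm': [-0.1, 44.1, -30.5], 'lowend': [0.4, 204.1, -30.4], 'highend': [-0.5, -115.9, -30.5], 'tilt': -0.02, 'yaw_err': -0.16}
46,-30,0 [0.0019, 0.0001, -0.0005, -0.0006, -0.0003, -0.0028]
30,-31,0 [-0.0141, 0.0002, 0.0005, -0.0006, -0.0003, -0.0028]
0,-31,0 [-0.0441, 0.0003, 0.0005, -0.0006, -0.0003, -0.0028]
```

>>> servo_tool(deltas=[[[-0.005,0,0,0,0,-0.001,0],[-0.015,0,0,0,0,-0.003,0],[-0.025,0,0,0,0,-0.003,0],[-0.035,0,0,0,0,-0.003,0],[-0.041,0,0,0,0,-0.003,0],[-0.044,0,0,0,0,-0.003,0],[-0.044,0,0,0,0,-0.003,0],[-0.044,0,0,0,0,-0.003,0],[-0.044,0,0,0,0,-0.003,0]]])

```text
time_s: 15.3
tool_pos: [0.5442, -0.0147, 0.0089]
tool_rot: [2.065, 2.367, -0.001]
wrist_force: [0.2, -0.2, -4.5]
grip_width: 0.0198
gripper_force: 55.0
```

```bash
python3 nxt.py 0,-31,0; python3 - <<'E'
from workcell import *
from h import *
s=get_state();w=read_camera("wrist");c=read_camera("side");cv2.imwrite("pics/end.png",cv2.resize(np.hstack([c["img"],w["img"]])[:,:,::-1],(800,300)))
a=np.radians(YAW);ey=np.array([np.cos(a),np.sin(a),0]);ex=np.array([ey[1],-ey[0],0]);M=np.c_[ex,ey,[0,0,1]]
p=(fcloud(w)-C0)@M*1000
for v in (40,80,120,180,225):
    k=(abs(p[v,:,0])<14)&(p[v,:,2]<-2)&(p[v,:,2]>-40);k=p[v][k]
    if len(k):print(v,len(k),np.median(k,0).round(1))
print(s["dq"].round(3),s["gripper_force"])
E
```

```text
15.3 [-0.17  0.6   1.7  -0.    0.85 -0.3 ] [ 0.2 -0.2 -4.5] 0.0198 {'c_mm': [0.0, 2.1, -29.8], 'lowend': [-0.5, 162.1, -29.9], 'highend': [0.6, -157.9, -29.7], 'tilt': 0.03, 'yaw_err': 0.19}
0,-31,0 [-0.002, -0.0001, 0.0012, 0.0001, 0.0006, 0.0032]
40 48 [ -0.7  83.4 -15.7]
80 49 [ -0.8  66.2 -15.9]
120 48 [ -0.6  49.4 -15.7]
180 47 [ -0.7  24.1 -15.7]
225 43 [ -0.2   4.  -15.7]
[ 0.002  0.001  0.001 -0.001  0.     0.   ] 54.997692704200745
```

View pics/end.png

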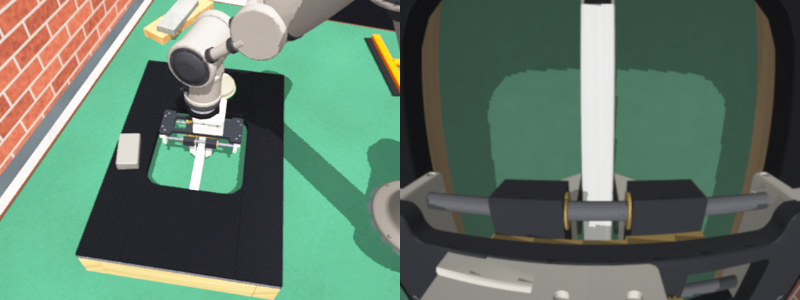

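The bar spans the cutout level, running under the +y edge at (195,188), its top 16 mm below the underside and both ends about 40 mm under the stone. The rubbing stone (128,150) has not moved, and the arm is still. I hand in.

```bash
python3 -c "
from workcell import *
print(close_job())"
```

```text
the job is handed in; nothing more can be done
None
```

The bar is handed in, gripped level along the cutout's middle with its top about 16 mm below the underside and each end about 40 mm under the stone; the first grasp closed on air because the true fingertips are 28 mm short of the reported TCP, and all later moves allowed for that.

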